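# Turn the tin's label to the front and lock it with the keeper

### The arm

A 7-joint arm with a two-finger parallel gripper is mounted at the origin on a cart in front of the work surface, level with it; the furniture and walls round the work are solid. World frame = base frame: x ahead of the robot, y to its left, z up, the work surface at z = 0. Lengths are in m, angles in degrees, forces in N, time in s.
With the tool pointing down it reaches from about 0.425 to 0.925 m from the base axis. Payload 6.8 kg.
Tool frame: the origin (TCP) lies between the finger pads; the fingertips stand 25 mm ahead of it and the grasp point (between the pads) lies 6 mm ahead of it; z points along the fingers, y is the direction in which the jaws open and shut (so a half turn about z gives the same grasp; the last joint's range is limited). The gripper opens to 88 mm and grips with 3 to 60 N. Pads are 20 mm wide; open, the fingers measure 115 mm over their backs; the gripper's body (75 mm by 178 mm) begins 61 mm behind the grasp point.
Start: joints at [-80.449, 27.33, 1.283, 89.118, -0.659, 63.558, -4.761], TCP at [0.183, 0.65, 0.248] pointing down, gripper open.
Joint ranges: [-169.35, 169.35], [-19.33, 120.38], [-80.79, 83.38], [13.8, 139.57], [-78.32, 258.32], [9.67, 109.79], [-169.56, 169.56]. Speed limits (degrees/s): [136.94, 136.94, 180, 180, 180, 180, 180].

### API

Orientations are given as [roll, pitch, yaw] about the fixed x, y, z axes, in that order (R = Rz(yaw) Ry(pitch) Rx(roll)).
In Python, from workcell import sensors, get_image, ticket gives the robot as it stands.
- The arm moves only by the tool step_arm, never from a script. Its argument "motion" is a list of rows, each an object with "linear": the shift along the tool's x, y, z as a fraction of full scale, a list of three; "angular": the turn, a rotation vector about the tool's x, y, z as a fraction of full scale, a list of three; "claw": the gripper's target within -1 to 1 (fully open at 1, half-way at 0, shut at -1). In form: [{"linear": [tx, ty, tz], "angular": [wx, wy, wz], "claw": claw}, ...]. A call has 1 to 20 rows; each row shifts and turns the commanded pose from where the row before left it, along the tool's axes as they then stand; what a row does not reach is not made up. Full scale, the value 1, is 20 mm for a shift and 5 degrees for a turn. A row lasts 1/12 s, in which the tool goes at most 41.7 mm and 7.16 degrees, less where a joint would pass 70% of its speed; a pose out of reach is approached as far as the arm can. A call with a number of a shift or a turn outside -1 to 1 is refused whole. A call with a gripper value outside its range is refused whole. The fingers move at their own pace and stop on an object; "force" is the grip in N (left out, the last holds). Time passes only in rows, so rows that do not move let the fingers close. It gives the time, the measured TCP pose, the force and the opening at its end, in the units of the state.
- sensors.observe(): the state, without advancing time (a new reading comes with each control period).
- get_image(name): name is "scene" or "top" or "wrist"; returns a dict with "color" (384x512x3 uint8, blue, green, red), "z_map" (384x512 float32, m along the optical axis (not along the pixel's ray), 0 where there is no reading), "camera_matrix" (3x3 intrinsics, pixels), "rvec" (rotation vector, rad) and "tvec" (3), from world to camera coordinates, as OpenCV has them. Camera axes: x right, y down, z forward; pixel columns grow to the right and rows downward; lengths in m; the calibration is good to about 2 mm. A picture is of the moment at which its call begins.
- ticket.hand_in(): hands the job in, once; it reports no verdict.
The state is a dict: "t": time; "joints": joint angles; "joint_vel": joint speeds; "tau": joint torques, N m; "tcp_pos": TCP position; "tcp_rot": TCP orientation; "contact_force": force on the tool from outside, world axes, zero at the start; "wrist_torque": the same for the moment, N m; "opening": finger opening in m.
Only numpy, scipy, OpenCV 4.12 (cv2) and the standard library are available. Lean on these libraries where they do the work, as an engineer would, in place of code of your own. Each camera call takes 0.05 s, during which the arm holds its last target.

### The job

The tin in the holder shows its label the wrong way: without lifting it out, roll it round by the edge of its lobed lid until the label squarely faces the small raised mark at the front of the holder. Then set the keeper block upright into the holder's oblong pocket and press it fully home, so that the tin can no longer turn away. Leave the other things on the table where they are.

Things in the scene. Friction and masses are not known exactly. Their poses are not given: they have to be found in the camera images.
- holder: Fixed aluminium plate 20 mm thick, x 130 mm, y 162 mm (y = +65 to -97 mm). Origin: on the table under the axis of the round well. Front: its -x side, with the small raised mark; turned at most 15 degrees from facing the robot. The well is 100 mm across, 12 mm deep (floor 8 mm above the table).
- holder_front (a point): Small dark raised mark (9x5x2 mm) on the top face at the front edge of the holder, 58.5 mm from the well's axis along the holder's -x: the label must point at it.
- holder_pocket (a point): Centre of the mouth of the oblong pocket, on the holder's top face (20 mm above the table), 71 mm from the well's axis along the holder's -y. The pocket measures 54 mm along the holder's x and 24 mm along its y and is 12 mm deep.
- tin: Squat steel tin with grey lid, 96 mm across (too wide to grasp), 50 mm tall, 0.45 kg, loose in the well with 2 mm play; its top is 58 mm above the table. Origin: centre of its underside, z up; the paper label is on its -x side. A fingertip pushing a lobe of the lid along the circle turns it with a few newtons; it stays where left.
- label (a point): Centre of the paper label on the tin's side: 48 mm from the tin's axis along its -x, 23 mm above its underside. 54 mm wide, 30 mm high, with a 22 mm wide tongue folded over onto the lid.
- lobe (a point): Centre of the top of one of the lid's four equal round vertical lobes: 55 mm from the tin's axis at 45 degrees from the tin's x axis, 48 mm above its underside; the others follow every 90 degrees. Each has radius 8 mm, reaches out to 63 mm from the axis and stands from 28 to 56 mm above the table.
- keeper_tab (a point): Centre of the top of the keeper's grip tab, 77 mm above the foot's underside. The tab is 24 mm (keeper's x) by 14 mm (y) and 30 mm tall.
- keeper: Loose steel block with black grip tab, 0.2 kg, 77 mm tall, upright on its foot on the table, right or left of the holder, yaw within 0.6 rad. Origin: centre of the foot's underside. Foot 50 (x) by 20 (y) mm, 11 high; body 60 x 30 mm from 11 to 47 mm. Seated: x along the holder's x (either way), foot in the pocket with 2 mm play, shoulder on the plate, origin 9 mm above the table.
- weight_500g: Bystander: brass knob weight, 42 mm across and 52 mm tall. Origin: centre of its underside.
- test_gauge: Bystander: black dial gauge lying on its back, 99x67x33 mm. Origin: centre of its underside.
- adapter_brass: Bystander: brass threaded adapter standing up, 27 mm across and 42 mm tall. Origin: centre of its underside.
- wrench_17: Bystander: flat open-ended wrench, 165 mm long, 7 mm thick. Origin: centre of its underside.
- torch: Bystander: black cylindrical torch lying down, 103 mm long, 31 mm across. Origin: centre of its underside.
Mind the look-alikes: they are no part of the job. There is more than one size of the tin; the one meant has the size given above.

How it is judged (in metres and radians):
On the way, in this order (a step that is already met when the one before it is completed fails the run):
1. the tin's label faces the mark at the front, the tin down in its well (y of label in the frame of holder between -0.01 and 0.01 m and x of label in the frame of holder below -0.035 m and z of tin in the frame of holder below 0.012 m and angle between tin's own z axis and vertical below 0.08 rad), for 0.3 s.
2. the keeper is fully home in the pocket (z of keeper in the frame of holder below 0.0105 m and horizontal distance between keeper and holder_pocket below 0.005 m and angle between keeper's own z axis and vertical below 0.06 rad), for 0.2 s.
At the end, for the whole second after the job is handed in: Label centre on the front side, within 10 mm (about 12 degrees) sideways of the line from the well to the front mark; tin level on the well floor; keeper upright in the pocket within 5 mm of its centre, shoulder down on the holder within 1.5 mm; both at rest (all of step 1 and all of step 2 and linear speed of each of tin, keeper below 0.01 m/s); the robot touches nothing.
It fails at once if the tin is lifted out of its well or tipped (z of tin in the frame of holder above 0.02 m or angle between tin's own z axis and vertical above 0.3 rad).
It fails at once if a bystander is moved by more than 30 mm (distance of any of weight_500g, test_gauge, adapter_brass, wrench_17, torch from where it was at the start of the episode above 0.03 m).
It also fails if it takes over 64 s, if anything falls off the work surface, if the arm or the gripper's body presses on something with over 40 N, if the wrist force passes 120 N, or if a joint passes its speed limit or range.

## Working session

There is one attempt and no reset: what is moved stays moved. The work goes in short steps, Python scripts to look and compute and a tool call to move; the robot and the scene stay as the last step left them, time stands still between calls to the robot, and variables do not carry over. Pictures are saved under pics/ and viewed, and the job is handed in when it is done.

Besides the shell and the picture viewer there is one more tool, called in YAML: its name, and indented under it one key for each argument. step_arm: Moves the arm, as the interface text tells. Shift numbers are shares of 20 mm and turn numbers shares of 5 degrees, none past 1 either way. Its arguments: {"type":"object","properties":{"motion":{"type":"array"},"force":{"type":"number"}},"required":["motion"]}

```bash
ls -la; mkdir -p pics
cat > h.py <<'E'
import cv2, numpy as np
from workcell import sensors, get_image, ticket
from scipy.spatial.transform import Rotation as Ro
def cam(im):
    R=cv2.Rodrigues(np.array(im["rvec"],float))[0]; t=np.array(im["tvec"],float).reshape(3); K=np.array(im["camera_matrix"]); return K,R,t
def ray(im,u,v):
    K,R,t=cam(im); d=R.T@np.linalg.inv(K)@np.array([u,v,1.]); return -R.T@t,d
def onplane(im,u,v,z):
    o,d=ray(im,u,v); return o+d*(z-o[2])/d[2]
def deproj(im):
    K,R,t=cam(im); Z=im["z_map"]; v,u=np.mgrid[:Z.shape[0],:Z.shape[1]]
    p=np.stack([(u-K[0,2])/K[0,0]*Z,(v-K[1,2])/K[1,1]*Z,Z],-1)
    return (p-t)@R
def proj(im,P):
    K,R,t=cam(im); q=np.atleast_2d(P)@R.T+t; q=q@K.T; return q[:,:2]/q[:,2:]
def save(name,im): cv2.imwrite("pics/"+name,im)
E
python3 - <<'E'
from h import *
print(sensors.observe())
import pickle
for n in ["scene","top","wrist"]:
    im=get_image(n); save(n+"0.png",im["color"]); pickle.dump(im,open(n+"0.pkl","wb"))
    K,R,t=cam(im); print(n,K[0,0],(-R.T@t).round(3))
E
```

```text
total 12
drwxr-xr-x  3 agent agent 4096 Dec  7 09:52 .
drwxr-xr-x 23 root  root  4096 Dec  7 09:52 ..
drwxr-xr-x  2 agent agent 4096 Dec  7 09:52 pics
{'t': 0.0, 'joints': array([-80.44876862,  27.37436837,   1.27931213,  89.17675081,
        -0.65886563,  63.55757276,  -4.76147482]), 'joint_vel': array([ 0.04249107,  0.04095613, -0.01622827,  0.00277528,  0.10897095,
       -0.00607778,  0.00423556]), 'tau': array([-1.51907875e-04, -5.82862294e+01,  1.53437320e+00, -2.72612840e+01,
       -5.44137473e-02,  1.71149295e-02,  1.41098058e-04]), 'tcp_pos': array([0.18302033, 0.64914627, 0.24670966]), 'tcp_rot': array([-1.79898896e+02,  7.19556053e-03,  1.64256760e+02]), 'contact_force': array([-0.48638729, -0.93047332, -0.42870856]), 'wrist_torque': array([-0.03545664,  0.00679072, -0.00658592]), 'opening': 0.08791844694011129}
scene 409.9081322097933 [-0.249  0.583  0.47 ]
top 400.9463482743593 [0.296 0.053 1.345]
wrist 294.8697593913055 [0.113 0.67  0.383]
```

View pics/scene0.png

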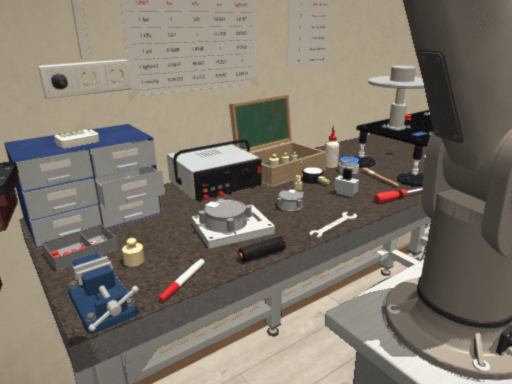

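View pics/top0.png

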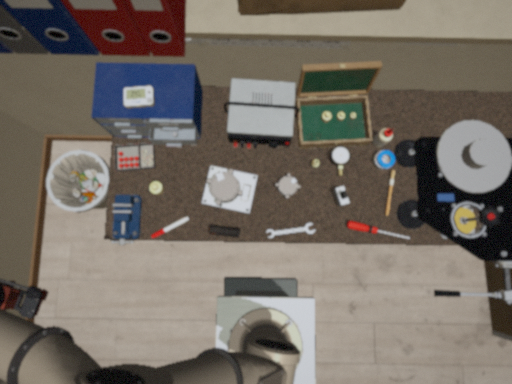

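View pics/wrist0.png

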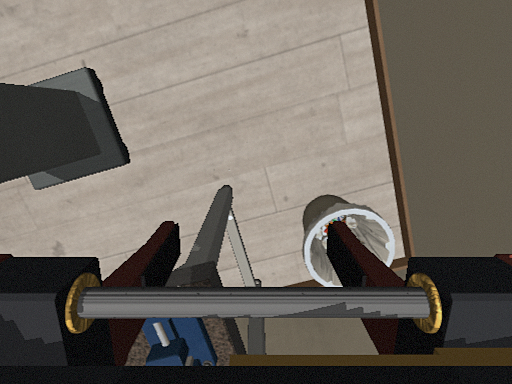

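Run:
```python
from h import *
import pickle
T=pickle.load(open("top0.pkl","rb")); S=pickle.load(open("scene0.pkl","rb"))
save("topc.png",cv2.resize(T["color"][150:250,190:360],None,fx=4.6,fy=4.6,interpolation=cv2.INTER_CUBIC))
save("scenec.png",cv2.resize(S["color"][140:270,180:380],None,fx=4,fy=4,interpolation=cv2.INTER_CUBIC))
P=deproj(T)
for n,u,v in [("tin",224,187),("plate",212,200),("small",288,185),("keeper",341,187),("keeper2",341,199),("table",260,200)]:
    print(n,P[v,u].round(4))
P=deproj(S)
for n,u,v in [("tin",228,210),("keepertab",347,175),("keeper2",345,185)]:
    print(n,P[v,u].round(4))
```

```text
tin [0.5001 0.1409 0.0567]
plate [0.4611 0.1818 0.023 ]
small [ 0.5137 -0.0695  0.0334]
keeper [ 0.5075 -0.2423  0.0467]
keeper2 [ 0.4684 -0.2425  0.0421]
table [ 0.4666  0.022  -0.0017]
tin [0.4877 0.14   0.0572]
keepertab [ 0.4764 -0.2437  0.0599]
keeper2 [ 0.4713 -0.2331  0.034 ]
```

View pics/topc.png

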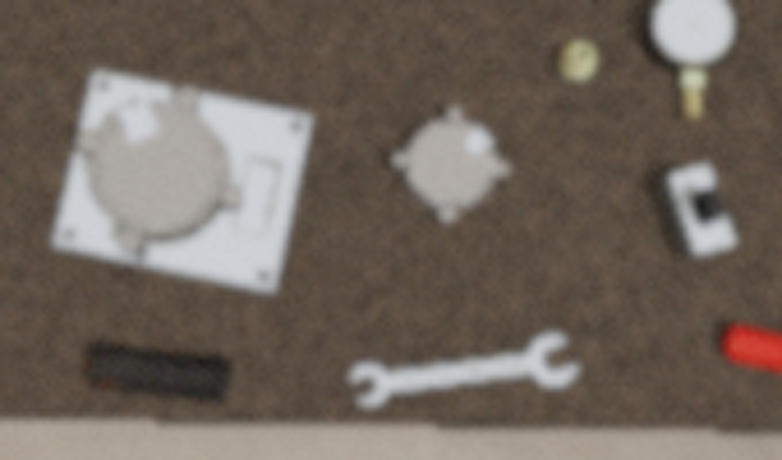

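View pics/scenec.png

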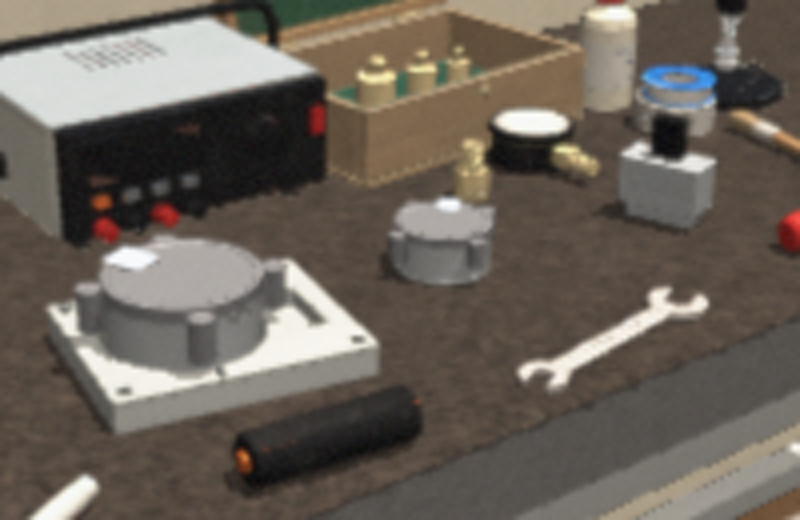

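```bash
cat >> h.py <<'E'
import json
def plan(p0,yaw0,p1,yaw1,n=None,claw=-1,cap=0.95,tilt0=None):
    """straight path; n rows; returns rows in tool axes (linear share of 20mm, angular share of 5deg), tool pointing down"""
    p0=np.array(p0,float);p1=np.array(p1,float)
    dy=yaw1-yaw0
    n=n or int(np.ceil(max(np.linalg.norm(p1-p0)/.02/cap,abs(dy)/5/cap,1)))
    rows=[];p=p0.copy();y=yaw0
    for i in range(n):
        q=p0+(p1-p0)*(i+1)/n; 
        R=Ro.from_euler("xyz",[180,0,y],degrees=True)
        l=np.round(R.inv().apply(q-p)/.02,2); w=round(-(yaw0+dy*(i+1)/n-y)/5,2)
        p=p+R.apply(l*.02); y=y-w*5
        rows.append({"linear":[float(a) +0 for a in l],"angular":[0,0,w],"claw":claw})
    return rows,p,y
def show(rows):
    for i in range(0,len(rows),20): print(json.dumps(rows[i:i+20]).replace(" ",""),"\n")
E
python3 - <<'E'
from h import *
import pickle
W=pickle.load(open("wrist0.pkl","rb")); K,R,t=cam(W); print("wrist axis",(R.T@[0,0,1]).round(3),"right",(R.T@[1,0,0]).round(3))
T=pickle.load(open("top0.pkl","rb"))
for n,u,v,z in [("tin",190+158/4.6,150+168/4.6,.058),("mark",190+140/4.6,150+250/4.6,.022),("tab",190+708/4.6,150+203/4.6,.077),("torch",190+160/4.6,150+370/4.6,.03),("instr",262,140,.1)]: print(n,onplane(T,u,v,z).round(3))
P=deproj(T); print(P[110,262],P[125,150],P[100,230])
o=sensors.observe(); print(o["t"])
rows,p,y=plan(o["tcp_pos"],164.26,[0.45,0.10,0.25],46); print(len(rows),p,y); show(rows)
E
```

```text
wrist axis [ 0.259 -0.075 -0.963] right [ 0.271  0.963 -0.003]
tin [0.501 0.14  0.058]
mark [0.447 0.154 0.022]
tab [ 0.48  -0.244  0.077]
torch [0.361 0.136 0.03 ]
instr [0.648 0.02  0.1  ]
[0.74943968 0.0211397  0.09662863] [0.66841197 0.36202693 0.17294456] [0.7829969  0.12625453 0.09364982]
0.15
33 [0.4499679  0.09999096 0.24993824] 46.010000000000076
[{"linear":[-0.62,-0.69,0.0],"angular":[0,0,0.72],"claw":-1},{"linear":[-0.65,-0.65,-0.01],"angular":[0,0,0.71],"claw":-1},{"linear":[-0.7,-0.61,0.0],"angular":[0,0,0.72],"claw":-1},{"linear":[-0.73,-0.57,-0.01],"angular":[0,0,0.72],"claw":-1},{"linear":[-0.77,-0.51,0.0],"angular":[0,0,0.71],"claw":-1},{"linear":[-0.8,-0.47,-0.01],"angular":[0,0,0.72],"claw":-1},{"linear":[-0.82,-0.42,0.0],"angular":[0,0,0.72],"claw":-1},{"linear":[-0.85,-0.37,-0.01],"angular":[0,0,0.71],"claw":-1},{"linear":[-0.87,-0.31,0.0],"angular":[0,0,0.72],"claw":-1},{"linear":[-0.89,-0.25,-0.01],"angular":[0,0,0.72],"claw":-1},{"linear":[-0.91,-0.2,0.0],"angular":[0,0,0.71],"claw":-1},{"linear":[-0.91,-0.15,-0.01],"angular":[0,0,0.72],"claw":-1},{"linear":[-
[... 547 characters left out ...]
,0.42,0.0],"angular":[0,0,0.72],"claw":-1},{"linear":[-0.8,0.47,-0.01],"angular":[0,0,0.71],"claw":-1},{"linear":[-0.77,0.51,0.0],"angular":[0,0,0.72],"claw":-1},{"linear":[-0.73,0.57,-0.01],"angular":[0,0,0.72],"claw":-1},{"linear":[-0.7,0.61,0.0],"angular":[0,0,0.71],"claw":-1},{"linear":[-0.65,0.65,-0.01],"angular":[0,0,0.72],"claw":-1},{"linear":[-0.62,0.69,0.0],"angular":[0,0,0.72],"claw":-1},{"linear":[-0.57,0.73,0.0],"angular":[0,0,0.72],"claw":-1},{"linear":[-0.52,0.77,-0.01],"angular":[0,0,0.71],"claw":-1},{"linear":[-0.47,0.79,0.0],"angular":[0,0,0.72],"claw":-1},{"linear":[-0.43,0.82,-0.01],"angular":[0,0,0.72],"claw":-1},{"linear":[-0.37,0.85,0.0],"angular":[0,0,0.71],"claw":-1}]
```

step_arm:
  motion:
    - {"linear":[-0.62,-0.69,0.0],"angular":[0,0,0.72],"claw":-1}
    - {"linear":[-0.65,-0.65,-0.01],"angular":[0,0,0.71],"claw":-1}
    - {"linear":[-0.7,-0.61,0.0],"angular":[0,0,0.72],"claw":-1}
    - {"linear":[-0.73,-0.57,-0.01],"angular":[0,0,0.72],"claw":-1}
    - {"linear":[-0.77,-0.51,0.0],"angular":[0,0,0.71],"claw":-1}
    - {"linear":[-0.8,-0.47,-0.01],"angular":[0,0,0.72],"claw":-1}
    - {"linear":[-0.82,-0.42,0.0],"angular":[0,0,0.72],"claw":-1}
    - {"linear":[-0.85,-0.37,-0.01],"angular":[0,0,0.71],"claw":-1}
    - {"linear":[-0.87,-0.31,0.0],"angular":[0,0,0.72],"claw":-1}
    - {"linear":[-0.89,-0.25,-0.01],"angular":[0,0,0.72],"claw":-1}
    - {"linear":[-0.91,-0.2,0.0],"angular":[0,0,0.71],"claw":-1}
    - {"linear":[-0.91,-0.15,-0.01],"angular":[0,0,0.72],"claw":-1}
    - {"linear":[-0.92,-0.08,0.0],"angular":[0,0,0.72],"claw":-1}
    - {"linear":[-0.93,-0.03,0.0],"angular":[0,0,0.71],"claw":-1}
    - {"linear":[-0.92,0.03,-0.01],"angular":[0,0,0.72],"claw":-1}
    - {"linear":[-0.92,0.08,0.0],"angular":[0,0,0.72],"claw":-1}

```text
t: 1.48
tcp_pos: [0.3127, 0.3824, 0.2489]
tcp_rot: [-180.0, 0.0, 106.7]
contact_force: [-0.4, 0.3, 0.2]
opening: 0.0004
```

step_arm:
  motion:
    - {"linear":[-0.92,0.15,-0.01],"angular":[0,0,0.71],"claw":-1}
    - {"linear":[-0.9,0.2,0.0],"angular":[0,0,0.72],"claw":-1}
    - {"linear":[-0.89,0.26,-0.01],"angular":[0,0,0.72],"claw":-1}
    - {"linear":[-0.87,0.31,0.0],"angular":[0,0,0.71],"claw":-1}
    - {"linear":[-0.85,0.37,-0.01],"angular":[0,0,0.72],"claw":-1}
    - {"linear":[-0.82,0.42,0.0],"angular":[0,0,0.72],"claw":-1}
    - {"linear":[-0.8,0.47,-0.01],"angular":[0,0,0.71],"claw":-1}
    - {"linear":[-0.77,0.51,0.0],"angular":[0,0,0.72],"claw":-1}
    - {"linear":[-0.73,0.57,-0.01],"angular":[0,0,0.72],"claw":-1}
    - {"linear":[-0.7,0.61,0.0],"angular":[0,0,0.71],"claw":-1}
    - {"linear":[-0.65,0.65,-0.01],"angular":[0,0,0.72],"claw":-1}
    - {"linear":[-0.62,0.69,0.0],"angular":[0,0,0.72],"claw":-1}
    - {"linear":[-0.57,0.73,0.0],"angular":[0,0,0.72],"claw":-1}
    - {"linear":[-0.52,0.77,-0.01],"angular":[0,0,0.71],"claw":-1}
    - {"linear":[-0.47,0.79,0.0],"angular":[0,0,0.72],"claw":-1}
    - {"linear":[-0.43,0.82,-0.01],"angular":[0,0,0.72],"claw":-1}
    - {"linear":[-0.37,0.85,0.0],"angular":[0,0,0.71],"claw":-1}
    - {"linear":[0,0,0],"angular":[0,0,0],"claw":-1}

```text
t: 2.98
tcp_pos: [0.4517, 0.0963, 0.2508]
tcp_rot: [179.9, 0.0, 45.4]
contact_force: [-0.1, -0.3, 0.5]
opening: 0.0004
```

Run:
```python
from h import *
import pickle
im=get_image("wrist"); save("wrist1.png",im["color"]); pickle.dump(im,open("wrist1.pkl","wb"))
o=sensors.observe(); print(o["t"],o["tcp_pos"],o["tcp_rot"],o["joints"].round(1))
```

```text
3.0333 [0.45094037 0.09819976 0.25070522] [1.79966982e+02 7.58767769e-03 4.56731366e+01] [-53.4   6.8  36.7 118.9  -4.9  55.7 -58.5]
```

View pics/wrist1.png

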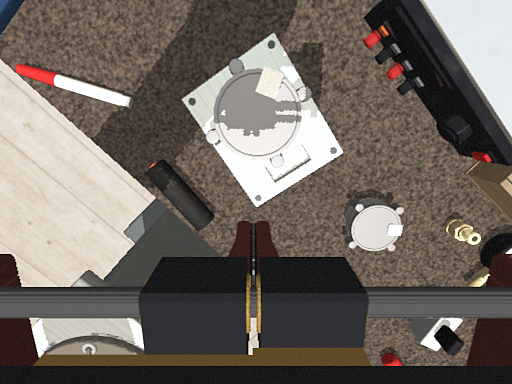

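Run:
```python
from h import *
import pickle
W=pickle.load(open("wrist1.pkl","rb"))
save("w1c.png",cv2.resize(W["color"][20:220,165:365],None,fx=3,fy=3,interpolation=cv2.INTER_CUBIC))
P=deproj(W)
for u,v in [(258,130),(320,150),(200,105),(260,190),(269,83),(237,67)]: print(P[v,u].round(4))
# heights: plate mask
m=(P[...,2]>.045)&(P[...,2]<.075)&(P[...,0]>.40)&(P[...,0]<.6)&(P[...,1]>.05)&(P[...,1]<.23)
c,r=cv2.minEnclosingCircle(P[m][:,:2].astype(np.float32)); print("tin top",P[m][:,2].mean(),np.median(P[m],0),c,r)
```

```text
[0.4928 0.1297 0.0552]
[0.5295 0.0561 0.0206]
[0.4627 0.1971 0.0198]
[0.4402 0.0711 0.0188]
[0.5349 0.1564 0.0593]
[0.5223 0.1912 0.0558]
tin top 0.05645491096660026 [0.5052081  0.14270933 0.05631608] (0.503457248210907, 0.14113986492156982) 0.062486909329891205
```

View pics/w1c.png

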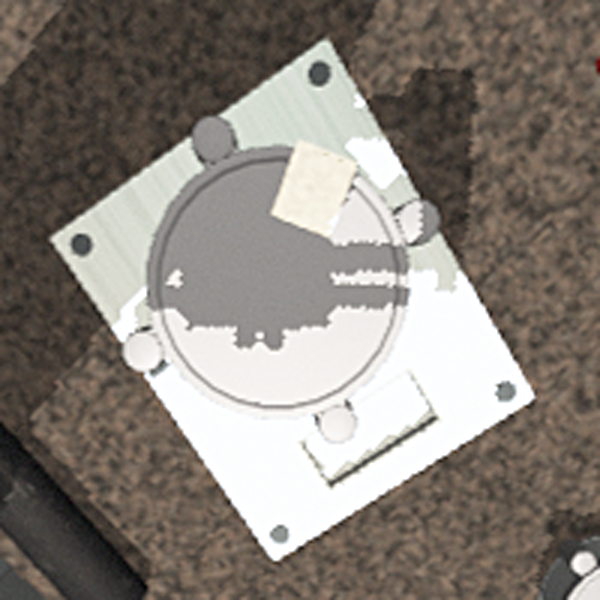

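Run:
```python
from h import *
import pickle
W=pickle.load(open("wrist1.pkl","rb"))
f=lambda u,v,z: onplane(W,165+u/3-.33,20+v/3-.33,z)
A,B,C,D=[f(*q,.02) for q in [(330,40),(50,238),(275,560),(535,398)]]
print("corners",*[x.round(4) for x in (A,B,C,D)])
print("lens AB BC CD DA",[round(np.linalg.norm(x),4) for x in (B-A,C-B,D-C,A-D)])
ex=(A-B)+(D-C); ex/=np.linalg.norm(ex); ey=(B-C)+(A-D); ey/=np.linalg.norm(ey)
y1=np.degrees(np.arctan2(ex[1],ex[0])); y2=np.degrees(np.arctan2(-ey[0],ey[1])); print("yaw",y1,y2)
yaw=(y1*130+y2*162)/292; c=np.cos(np.radians(yaw));s=np.sin(np.radians(yaw)); X=np.array([c,s,0]);Y=np.array([-s,c,0])
mid=(A+B+C+D)/4; O=mid+Y*.016; print("well",O.round(4),"mark",(O-X*.0585).round(4),"pocket",(O-Y*.071).round(4))
m=f(155,365,.022); print("mark seen",((m-O)@X).round(4),((m-O)@Y).round(4))
pk=[f(*q,.02) for q in [(408,372),(437,415),(303,443),(331,487)]]; pk=np.mean(pk,0); print("pocket seen",pk,((pk-O)@X).round(4),((pk-O)@Y).round(4))
hs=[f(*q,.02) for q in [(320,74),(81,245),(280,534),(506,391)]];print("holes",[(round((h-O)@X,4),round((h-O)@Y,4)) for h in hs])
L=[f(*q,.056) for q in [(214,138),(418,220),(337,423),(144,351)]]; tc=np.mean(L,0); print("tin c",tc.round(4))
for l in L: d=l-tc; print("lobe",np.linalg.norm(d).round(4),np.degrees(np.arctan2(d[1],d[0])).round(1))
t=f(315,187,.058)-tc; print("tongue az",np.degrees(np.arctan2(t[1],t[0])),np.linalg.norm(t))
```

```text
corners [0.5796 0.1909 0.02  ] [0.452  0.2173 0.02  ] [0.4215 0.0587 0.02  ] [0.5481 0.0336 0.02  ]
lens AB BC CD DA [np.float64(0.1304), np.float64(0.1614), np.float64(0.1291), np.float64(0.1604)]
yaw -11.466658406244148 -11.09564642554441
well [0.5034 0.1408 0.02  ] mark [0.4461 0.1522 0.02  ] pocket [0.4896 0.0712 0.02  ]
mark seen -0.0591 0.0014
pocket seen [0.48995073 0.07211433 0.02      ] 0.0002 -0.07
holes [(np.float64(0.0556), np.float64(0.0562)), (np.float64(-0.0567), np.float64(0.0561)), (np.float64(-0.056), np.float64(-0.0877)), (np.float64(0.0561), np.float64(-0.0873))]
tin c [0.5034 0.1414 0.056 ]
lobe 0.0548 69.7
lobe 0.0547 -19.7
lobe 0.0547 -110.4
lobe 0.0546 160.4
tongue az 24.84780956647166 0.03615374206974979
```

Run:
```python
from h import *
O=np.array([.5034,.1410]); az=np.radians(-155)
o=sensors.observe(); print(o["t"],o["tcp_pos"],o["tcp_rot"])
q=O+.062*np.array([np.cos(az),np.sin(az)]); print(q)
rows,p,y=plan([.45,.10,.25],46,[*q,.10],25,n=8); print(p,y); show(rows)
rows,p,y=plan(p,y,[*q,.061],25,n=3); print(p,y); show(rows)
```

```text
3.0333 [0.45094037 0.09819976 0.25070522] [1.79966982e+02 7.58767769e-03 4.56731366e+01]
[0.44720892 0.11479767]
[0.44723079 0.11475836 0.1       ] 25.0
[{"linear":[0.05,-0.08,0.94],"angular":[0,0,0.53],"claw":-1},{"linear":[0.06,-0.08,0.93],"angular":[0,0,0.52],"claw":-1},{"linear":[0.04,-0.08,0.94],"angular":[0,0,0.53],"claw":-1},{"linear":[0.05,-0.08,0.94],"angular":[0,0,0.52],"claw":-1},{"linear":[0.04,-0.09,0.94],"angular":[0,0,0.53],"claw":-1},{"linear":[0.03,-0.08,0.93],"angular":[0,0,0.52],"claw":-1},{"linear":[0.03,-0.09,0.94],"angular":[0,0,0.53],"claw":-1},{"linear":[0.03,-0.09,0.94],"angular":[0,0,0.52],"claw":-1}] 

[0.44723079 0.11475836 0.061     ] 25.0
[{"linear":[0.0,0.0,0.65],"angular":[0,0,-0.0],"claw":-1},{"linear":[0.0,0.0,0.65],"angular":[0,0,-0.0],"claw":-1},{"linear":[0.0,0.0,0.65],"angular":[0,0,-0.0],"claw":-1}]
```

step_arm:
  motion:
    - {"linear":[0.05,-0.08,0.94],"angular":[0,0,0.53],"claw":-1}
    - {"linear":[0.06,-0.08,0.93],"angular":[0,0,0.52],"claw":-1}
    - {"linear":[0.04,-0.08,0.94],"angular":[0,0,0.53],"claw":-1}
    - {"linear":[0.05,-0.08,0.94],"angular":[0,0,0.52],"claw":-1}
    - {"linear":[0.04,-0.09,0.94],"angular":[0,0,0.53],"claw":-1}
    - {"linear":[0.03,-0.08,0.93],"angular":[0,0,0.52],"claw":-1}
    - {"linear":[0.03,-0.09,0.94],"angular":[0,0,0.53],"claw":-1}
    - {"linear":[0.03,-0.09,0.94],"angular":[0,0,0.52],"claw":-1}
    - {"linear":[0,0,0],"angular":[0,0,0],"claw":-1}

```text
t: 3.78
tcp_pos: [0.4451, 0.1156, 0.0979]
tcp_rot: [180.0, 0.3, 25.0]
contact_force: [-0.0, -0.8, -0.3]
opening: 0.0006
```

Run:
```python
from h import *
import pickle
im=get_image("wrist"); save("wrist2.png",im["color"]); pickle.dump(im,open("wrist2.pkl","wb"))
o=sensors.observe(); print(o["t"],o["tcp_pos"],o["tcp_rot"],o["joints"].round(1),o["contact_force"])
```

```text
3.8333 [0.44600042 0.11534025 0.09938109] [179.98511522   0.22519798  25.11817517] [-49.8  23.   33.6 126.5 -21.4  36.2 -65.7] [-0.54414282 -0.73687831  0.32834381]
```

View pics/wrist2.png

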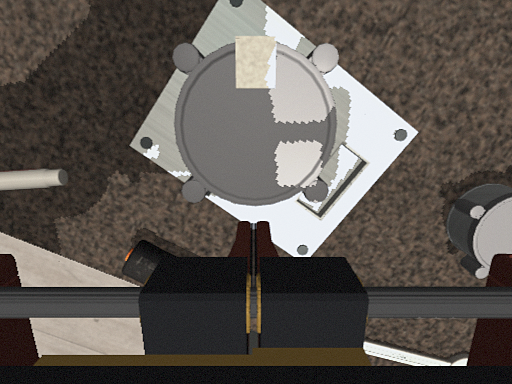

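step_arm:
  motion:
    - {"linear":[0,0,0.65],"angular":[0,0,0],"claw":-1}
    - {"linear":[0,0,0.65],"angular":[0,0,0],"claw":-1}
    - {"linear":[0,0,0.65],"angular":[0,0,0],"claw":-1}
    - {"linear":[0,0,0],"angular":[0,0,0],"claw":-1}
    - {"linear":[0.008,0.216,0],"angular":[0,0,-0.8],"claw":-1}
    - {"linear":[0.008,0.216,0],"angular":[0,0,-0.8],"claw":-1}
    - {"linear":[0.008,0.216,0],"angular":[0,0,-0.8],"claw":-1}
    - {"linear":[0.008,0.216,0],"angular":[0,0,-0.8],"claw":-1}
    - {"linear":[0.008,0.216,0],"angular":[0,0,-0.8],"claw":-1}
    - {"linear":[0.008,0.216,0],"angular":[0,0,-0.8],"claw":-1}

```text
t: 4.67
tcp_pos: [0.4638, 0.0947, 0.0633]
tcp_rot: [179.9, -0.1, 49.3]
contact_force: [0.1, -1.1, -0.5]
opening: 0.0001
```

step_arm:
  motion:
    - {"linear":[0.008,0.216,0],"angular":[0,0,-0.8],"claw":-1}
    - {"linear":[0.008,0.216,0],"angular":[0,0,-0.8],"claw":-1}
    - {"linear":[0.008,0.216,0],"angular":[0,0,-0.8],"claw":-1}
    - {"linear":[0.008,0.216,0],"angular":[0,0,-0.8],"claw":-1}
    - {"linear":[0.008,0.216,0],"angular":[0,0,-0.8],"claw":-1}
    - {"linear":[0.008,0.216,0],"angular":[0,0,-0.8],"claw":-1}
    - {"linear":[0.008,0.216,0],"angular":[0,0,-0.8],"claw":-1}
    - {"linear":[0.008,0.216,0],"angular":[0,0,-0.8],"claw":-1}

```text
t: 5.33
tcp_pos: [0.493, 0.0799, 0.063]
tcp_rot: [-179.9, 0.0, 81.3]
contact_force: [-3.6, -0.3, 2.8]
opening: 0.0004
```

Run:
```python
from h import *
import pickle
im=get_image("wrist"); save("wrist3.png",im["color"]); pickle.dump(im,open("wrist3.pkl","wb"))
o=sensors.observe(); print(o["t"],o["tcp_pos"],o["tcp_rot"],o["joints"].round(1),o["contact_force"])
d=o["tcp_pos"][:2]-[.5034,.1410]; print(np.hypot(*d),np.degrees(np.arctan2(d[1],d[0])))
```

```text
5.3833 [0.4941174  0.07975435 0.06306083] [-1.79994465e+02  3.04250168e-02  8.14693141e+01] [-27.8  27.2  14.2 121.6 -12.   32.5 -13.5] [-2.62385877 -0.2494547  -1.19864494]
0.06194511082351933 -98.61835529318863
```

View pics/wrist3.png

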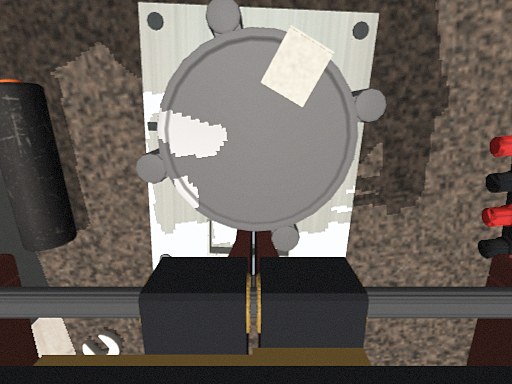

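```bash
cat >> h.py <<'E'
def tin(im,pts,z=.056):
    L=[onplane(im,u,v,z) for u,v in pts]; O=np.array([.5034,.1410])
    for l in L:
        d=l[:2]-O; print("lobe r %.4f az %.1f"%(np.hypot(*d),np.degrees(np.arctan2(d[1],d[0]))))
E
python3 - <<'E'
from h import *
import pickle
W=pickle.load(open("wrist3.pkl","rb")); tin(W,[(223,15),(370,105),(152,167),(286,238)])
E
```

```text
lobe r 0.0535 az 95.9
lobe r 0.0560 az 6.3
lobe r 0.0526 az -172.2
lobe r 0.0556 az -80.9
```

step_arm:
  motion:
    - {"linear":[0.008,0.216,0],"angular":[0,0,-0.8],"claw":-1}
    - {"linear":[0.008,0.216,0],"angular":[0,0,-0.8],"claw":-1}
    - {"linear":[0.008,0.216,0],"angular":[0,0,-0.8],"claw":-1}
    - {"linear":[0.008,0.216,0],"angular":[0,0,-0.8],"claw":-1}
    - {"linear":[0.008,0.216,0],"angular":[0,0,-0.8],"claw":-1}
    - {"linear":[0.008,0.216,0],"angular":[0,0,-0.8],"claw":-1}
    - {"linear":[0.008,0.216,0],"angular":[0,0,-0.8],"claw":-1}
    - {"linear":[0.008,0.216,0],"angular":[0,0,-0.8],"claw":-1}
    - {"linear":[0.008,0.216,0],"angular":[0,0,-0.8],"claw":-1}
    - {"linear":[0.008,0.216,0],"angular":[0,0,-0.8],"claw":-1}
    - {"linear":[0.008,0.216,0],"angular":[0,0,-0.8],"claw":-1}
    - {"linear":[0.008,0.216,0],"angular":[0,0,-0.8],"claw":-1}
    - {"linear":[0.008,0.216,0],"angular":[0,0,-0.8],"claw":-1}

```text
t: 6.47
tcp_pos: [0.5439, 0.0937, 0.0627]
tcp_rot: [-179.7, 0.0, 133.1]
contact_force: [-6.7, -5.5, 7.4]
opening: 0.0004
```

Run:
```python
from h import *
o=sensors.observe(); print(o["t"],o["tcp_pos"],o["tcp_rot"],o["joints"].round(1),o["contact_force"])
d=o["tcp_pos"][:2]-[.5034,.1410]; print(np.hypot(*d),np.degrees(np.arctan2(d[1],d[0])))
```

```text
6.4667 [0.54394463 0.09367206 0.06266028] [-1.79684342e+02  2.61640160e-02  1.33064412e+02] [-16.8  30.1   0.6 113.9  -0.2  36.2  27. ] [-6.66429559 -5.50222234  7.435448  ]
0.06232014801001425 -49.41418618034746
```

step_arm:
  motion:
    - {"linear":[0.008,0.216,0],"angular":[0,0,-0.8],"claw":-1}
    - {"linear":[0.008,0.216,0],"angular":[0,0,-0.8],"claw":-1}
    - {"linear":[0.008,0.216,0],"angular":[0,0,-0.8],"claw":-1}
    - {"linear":[0.008,0.216,0],"angular":[0,0,-0.8],"claw":-1}
    - {"linear":[0.008,0.216,0],"angular":[0,0,-0.8],"claw":-1}
    - {"linear":[0.008,0.216,0],"angular":[0,0,-0.8],"claw":-1}
    - {"linear":[0.008,0.216,0],"angular":[0,0,-0.8],"claw":-1}
    - {"linear":[0.008,0.216,0],"angular":[0,0,-0.8],"claw":-1}
    - {"linear":[0.008,0.216,0],"angular":[0,0,-0.8],"claw":-1}
    - {"linear":[0.008,0.216,0],"angular":[0,0,-0.8],"claw":-1}
    - {"linear":[0.008,0.216,0],"angular":[0,0,-0.8],"claw":-1}
    - {"linear":[0.008,0.216,0],"angular":[0,0,-0.8],"claw":-1}
    - {"linear":[0,0,0],"angular":[0,0,0],"claw":-1}

```text
t: 7.55
tcp_pos: [0.5654, 0.1404, 0.0627]
tcp_rot: [-179.8, 0.0, -178.9]
contact_force: [-1.2, -4.3, 2.3]
opening: 0.0004
```

Run:
```python
from h import *
import pickle
im=get_image("wrist"); save("wrist4.png",im["color"]); pickle.dump(im,open("wrist4.pkl","wb"))
o=sensors.observe(); print(o["t"],o["tcp_pos"],o["tcp_rot"],o["joints"].round(1),o["contact_force"])
d=o["tcp_pos"][:2]-[.5034,.1410]; print(np.hypot(*d),np.degrees(np.arctan2(d[1],d[0])))
```

```text
7.6 [0.56541316 0.14038728 0.06271288] [-1.79779102e+02  7.19174097e-03 -1.79075879e+02] [-11.2  32.7 -11.7 109.2  10.3  39.2  61.8] [-1.54422618 -5.30535736  1.88842097]
0.06201618601402363 -0.5660907391313089
```

View pics/wrist4.png

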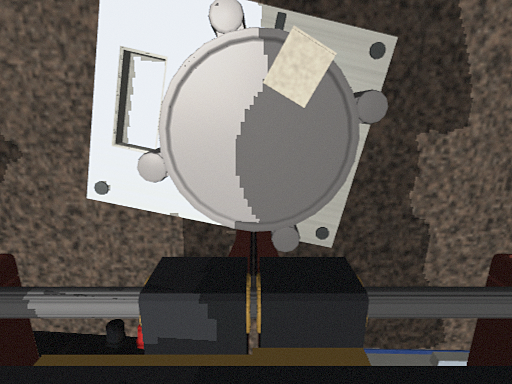

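Run:
```python
from h import *
import pickle
W=pickle.load(open("wrist4.pkl","rb")); pts=[(227,14),(372,106),(153,166),(286,238)]; tin(W,pts)
L=np.array([onplane(W,u,v,.056) for u,v in pts]); c=L.mean(0); print(c)
for l in L: print(np.degrees(np.arctan2(*(l-c)[1::-1])))
m=onplane(W,280,20,.022)[:2]-[.5034,.141]; print("mark az",np.degrees(np.arctan2(m[1],m[0])))
c=[onplane(W,u,v,.058)[:2] for u,v in [(293,26),(336,48),(265,84),(305,107)]]
a=(c[0]+c[1]-c[2]-c[3]); print("tongue dir",np.degrees(np.arctan2(a[1],a[0]))); b=np.mean(c,0)-[.5034,.141]; print("tongue ctr az",np.degrees(np.arctan2(b[1],b[0])),np.hypot(*b))
```

```text
lobe r 0.0526 az -164.9
lobe r 0.0555 az 104.6
lobe r 0.0531 az -71.9
lobe r 0.0562 az 17.6
[0.50476725 0.14263646 0.056     ]
-163.60783184103994
106.39293462139162
-73.76277778944441
16.40558596119035
mark az 168.54934450154553
tongue dir 154.56132089842131
tongue ctr az 147.961629142725 0.03518545053155409
```

step_arm:
  motion:
    - {"linear":[0.005,0.184,0],"angular":[0,0,-0.68],"claw":-1}
    - {"linear":[0.005,0.184,0],"angular":[0,0,-0.68],"claw":-1}
    - {"linear":[0.005,0.184,0],"angular":[0,0,-0.68],"claw":-1}
    - {"linear":[0.005,0.184,0],"angular":[0,0,-0.68],"claw":-1}
    - {"linear":[0.004,0.13,0],"angular":[0,0,-0.48],"claw":-1}
    - {"linear":[0,0,0],"angular":[0,0,0],"claw":-1}

```text
t: 8.1
tcp_pos: [0.5635, 0.1572, 0.0628]
tcp_rot: [-179.8, 0.0, -163.0]
contact_force: [-0.9, -5.2, 2.5]
opening: 0.0002
```

Run:
```python
from h import *
import pickle
im=get_image("wrist"); save("wrist5.png",im["color"]); pickle.dump(im,open("wrist5.pkl","wb"))
o=sensors.observe(); print(o["t"],o["tcp_pos"],o["tcp_rot"],o["joints"].round(1),o["contact_force"])
d=o["tcp_pos"][:2]-[.5034,.1410]; print(np.hypot(*d),np.degrees(np.arctan2(d[1],d[0])))
```

```text
8.15 [0.56346589 0.15722016 0.06274779] [-1.79767186e+02  2.14369357e-02 -1.63124734e+02] [ -9.8  33.2 -15.7 108.7  13.7  40.   73.2] [ 0.06183987 -5.56442691  1.38731211]
0.0622173993951643 15.111685216619874
```

View pics/wrist5.png

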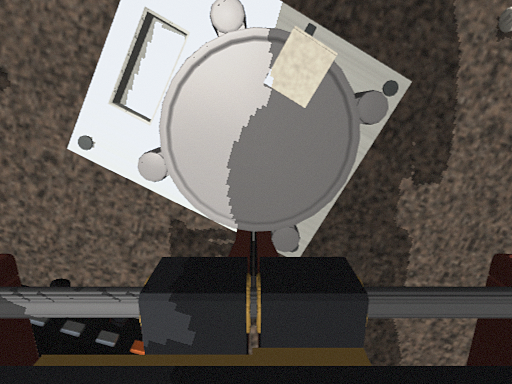

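step_arm:
  motion:
    - {"linear":[0.001,0.08,0],"angular":[0,0,-0.3],"claw":-1}
    - {"linear":[0,0,0],"angular":[0,0,0],"claw":-1}
    - {"linear":[-0.05,-0.3,0],"angular":[0,0,0],"claw":-1}
    - {"linear":[-0.1,-0.5,0],"angular":[0,0,0],"claw":-1}
    - {"linear":[0,0,-0.8],"angular":[0,0,0],"claw":-1}
    - {"linear":[0,0,-1],"angular":[0,0,0],"claw":-1}
    - {"linear":[0,0,-1],"angular":[0,0,0],"claw":-1}
    - {"linear":[0,0,-1],"angular":[0,0,0],"claw":-1}
    - {"linear":[0,0,-1],"angular":[0,0,0],"claw":-1}
    - {"linear":[0,0,-1],"angular":[0,0,0],"claw":-1}
    - {"linear":[0,0,0],"angular":[0,0,0],"claw":-1}

```text
t: 9.07
tcp_pos: [0.5729, 0.1474, 0.1824]
tcp_rot: [-180.0, 0.5, -161.6]
contact_force: [0.4, -0.1, 0.7]
opening: 0.0005
```

Run:
```python
from h import *
import pickle
im=get_image("wrist"); save("wrist6.png",im["color"]); pickle.dump(im,open("wrist6.pkl","wb"))
o=sensors.observe(); print(o["t"],o["tcp_pos"],o["tcp_rot"],o["joints"].round(1),o["contact_force"])
```

```text
9.1167 [0.57199407 0.14704095 0.18034517] [-179.96836011    0.31655795 -161.56495142] [ -6.   24.6 -18.6 103.9   9.7  52.7  79.5] [ 0.01596667 -0.10030322 -1.31451939]
```

View pics/wrist6.png

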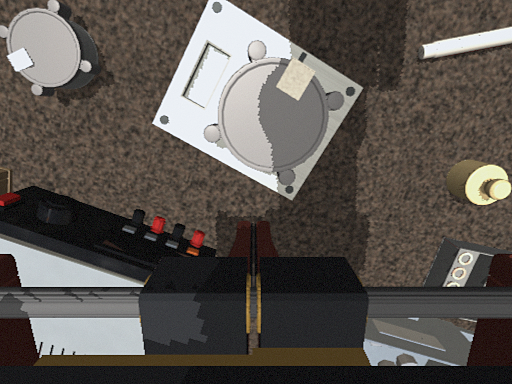

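Run:
```python
from h import *
import pickle
W=pickle.load(open("wrist6.pkl","rb"))
save("w6c.png",cv2.resize(W["color"][0:200,150:370],None,fx=3.5,fy=3.5,interpolation=cv2.INTER_CUBIC)[:600])
print(sensors.observe()["t"])
```

```text
9.1167
```

View pics/w6c.png

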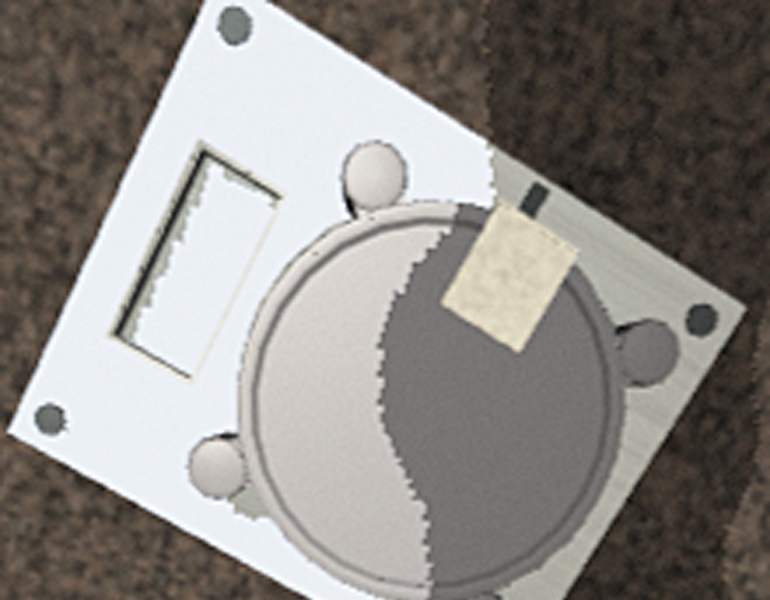

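Run:
```python
from h import *
import pickle
W=pickle.load(open("wrist6.pkl","rb"))
f=lambda u,v,z: onplane(W,150+u/3.5-.36,v/3.5-.36,z)[:2]
L=[f(375,173,.056),f(651,353,.056),f(218,466,.056),onplane(W,287,176,.056)[:2]]
c=np.mean(L,0); print(c)
for l in L: d=l-c; print(np.hypot(*d),np.degrees(np.arctan2(d[1],d[0])))
pk=[f(*q,.02) for q in [(202,143),(283,196),(111,335),(191,378)]]; pc=np.mean(pk,0); print("pocket",pc,"long",np.linalg.norm(pk[0]-pk[2]),np.linalg.norm(pk[0]-pk[1]))
e=pk[2]+pk[3]-pk[0]-pk[1]; print("long dir",np.degrees(np.arctan2(e[1],e[0])))
B,C=f(745,307,.02),f(9,431,.02)
hs=[f(234,25,.02),f(702,320,.02),f(50,419,.02)]; print("holes",hs)
e=hs[2]-hs[0]; print("yaw from holes x",np.degrees(np.arctan2(e[1],e[0])),np.linalg.norm(e)); e=hs[1]-hs[0]; print("yaw y",np.degrees(np.arctan2(e[1],e[0]))-90,np.linalg.norm(e))
m=f(536,200,.022); print("mark",m,np.degrees(np.arctan2(*(m-c)[::-1])))
```

```text
[0.50439893 0.14254069]
0.05491150610105362 -146.74731947615513
0.05474026224010137 122.43483311226265
0.054790553989283945 -56.95102042936442
0.05432498521612889 33.3112388609639
pocket [0.48933961 0.07222712] long 0.054957097011120594 0.024531359228537008
long dir -11.159798135953126
holes [array([0.43122834, 0.06572489]), array([0.45889407, 0.20745738]), array([0.54114383, 0.04441358])]
yaw from holes x -10.972826903591187 0.11196244266449291
yaw y -11.045072069033793 0.14440738289277613
mark [0.44549082 0.15327418] 169.67357373945643
```

Run:
```python
from h import *
o=sensors.observe()
rows,p,y=plan(o["tcp_pos"],-161.5,[.537,-.225,.23],-161.5,claw=1); print(p,len(rows)); show(rows[:1])
```

```text
[ 0.53706227 -0.22507254  0.22994517] 20
[{"linear":[0.38,-0.85,-0.12],"angular":[0,0,-0.0],"claw":1}]
```

step_arm:
  motion:
    - {"linear":[0.38,-0.85,-0.25],"angular":[0,0,0],"claw":-1}
    - {"linear":[0.38,-0.85,-0.25],"angular":[0,0,0],"claw":-1}
    - {"linear":[0.38,-0.85,-0.25],"angular":[0,0,0],"claw":1}
    - {"linear":[0.38,-0.85,-0.25],"angular":[0,0,0],"claw":1}
    - {"linear":[0.38,-0.85,-0.25],"angular":[0,0,0],"claw":1}
    - {"linear":[0.38,-0.85,-0.25],"angular":[0,0,0],"claw":1}
    - {"linear":[0.38,-0.85,-0.25],"angular":[0,0,0],"claw":1}
    - {"linear":[0.38,-0.85,-0.25],"angular":[0,0,0],"claw":1}
    - {"linear":[0.38,-0.85,-0.25],"angular":[0,0,0],"claw":1}
    - {"linear":[0.38,-0.85,-0.25],"angular":[0,0,0],"claw":1}
    - {"linear":[0.38,-0.85,0],"angular":[0,0,0],"claw":1}
    - {"linear":[0.38,-0.85,0],"angular":[0,0,0],"claw":1}
    - {"linear":[0.38,-0.85,0],"angular":[0,0,0],"claw":1}
    - {"linear":[0.38,-0.85,0],"angular":[0,0,0],"claw":1}
    - {"linear":[0.38,-0.85,0],"angular":[0,0,0],"claw":1}
    - {"linear":[0.38,-0.85,0],"angular":[0,0,0],"claw":1}
    - {"linear":[0.38,-0.85,0],"angular":[0,0,0],"claw":1}
    - {"linear":[0.38,-0.85,0],"angular":[0,0,0],"claw":1}
    - {"linear":[0.38,-0.85,0],"angular":[0,0,0],"claw":1}
    - {"linear":[0.38,-0.85,0],"angular":[0,0,0],"claw":1}

```text
t: 10.78
tcp_pos: [0.5331, -0.2249, 0.2267]
tcp_rot: [180.0, -0.1, -161.5]
contact_force: [0.3, 0.7, 0.3]
opening: 0.0877
```

step_arm:
  motion:
    - {"linear":[0,0,0],"angular":[0,0,0],"claw":1}
    - {"linear":[0,0,0],"angular":[0,0,0],"claw":1}

```text
t: 10.95
tcp_pos: [0.5331, -0.2246, 0.2267]
tcp_rot: [180.0, -0.1, -161.7]
contact_force: [0.6, 1.0, 0.5]
opening: 0.0877
```

Run:
```python
from h import *
import pickle
im=get_image("wrist"); save("wrist7.png",im["color"]); pickle.dump(im,open("wrist7.pkl","wb"))
o=sensors.observe(); print(o["t"],o["tcp_pos"],o["tcp_rot"],o["joints"].round(1),o["contact_force"])
```

```text
11.0 [ 0.5334984  -0.22321816  0.22693517] [ 1.79942576e+02 -3.67724786e-02 -1.61527256e+02] [ 25.6  20.  -11.4 103.3   4.6  57.2 120.9] [-0.56285531  0.42267647 -0.85493922]
```

View pics/wrist7.png

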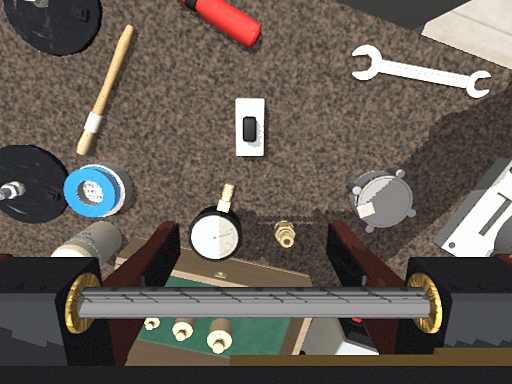

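Run:
```python
from h import *
import pickle
W=pickle.load(open("wrist7.pkl","rb"))
save("w7c.png",cv2.resize(W["color"][85:170,210:295],None,fx=7,fy=7,interpolation=cv2.INTER_CUBIC))
P=deproj(W)
for u,v in [(249,124),(249,129),(241,110),(258,140),(230,130)]: print(P[v,u].round(4))
```

```text
[ 0.4771 -0.2471  0.0757]
[ 0.4814 -0.2456  0.0774]
[ 0.4676 -0.2593  0.0467]
[ 0.4913 -0.2327  0.0452]
[ 0.4946 -0.2666 -0.0005]
```

View pics/w7c.png

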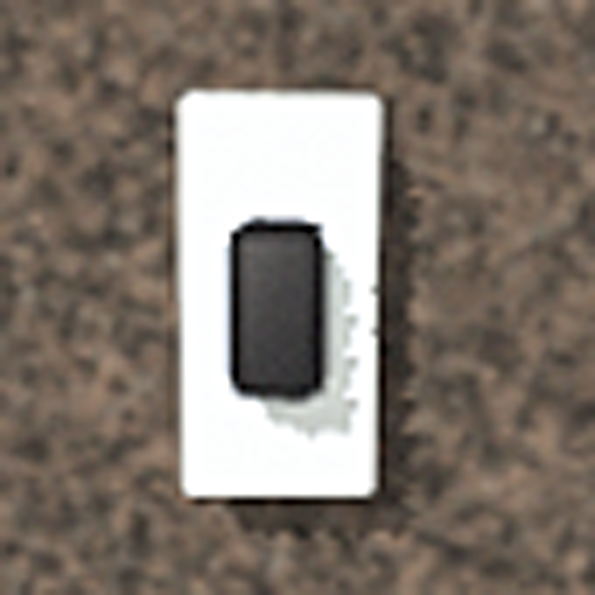

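Run:
```python
from h import *
import pickle
W=pickle.load(open("wrist7.pkl","rb"))
f=lambda u,v,z: onplane(W,210+u/7-.43,85+v/7-.43,z)[:2]
b=[f(*q,.047) for q in [(178,90),(384,92),(181,497),(379,497)]]
t=[f(*q,.077) for q in [(231,221),(325,223),(232,396),(323,397)]]
for n,c in (("body",b),("tab",t)):
    m=np.mean(c,0); e=c[2]+c[3]-c[0]-c[1]; print(n,m.round(4),"yaw",np.degrees(np.arctan2(e[1],e[0])).round(2),"len",np.linalg.norm(e)/2,"w",np.linalg.norm(c[1]+c[3]-c[0]-c[2])/2)
o=sensors.observe(); print(o["t"])
```

```text
body [ 0.4814 -0.2453] yaw 18.07 len 0.05949368408475181 w 0.030268770900246825
tab [ 0.4812 -0.2454] yaw 18.03 len 0.023223531316684705 w 0.012569096216792868
11.0
```

Run:
```python
from h import *
rows,p,y=plan([.5335,-.2232,.2269],-161.5,[.4813,-.2454,.125],-161.95,n=8,claw=1); print(p,y); show(rows)
```

```text
[ 0.48120922 -0.24534479  0.1251    ] -161.95000000000007
[{"linear":[0.35,-0.03,0.64],"angular":[0,0,0.01],"claw":1},{"linear":[0.36,-0.03,0.63],"angular":[0,0,0.01],"claw":1},{"linear":[0.35,-0.03,0.64],"angular":[0,0,0.01],"claw":1},{"linear":[0.35,-0.02,0.64],"angular":[0,0,0.01],"claw":1},{"linear":[0.36,-0.03,0.63],"angular":[0,0,0.02],"claw":1},{"linear":[0.35,-0.03,0.64],"angular":[0,0,0.01],"claw":1},{"linear":[0.35,-0.03,0.64],"angular":[0,0,0.01],"claw":1},{"linear":[0.36,-0.03,0.63],"angular":[0,0,0.01],"claw":1}]
```

step_arm:
  motion:
    - {"linear":[0.35,-0.03,0.64],"angular":[0,0,0.01],"claw":1}
    - {"linear":[0.36,-0.03,0.63],"angular":[0,0,0.01],"claw":1}
    - {"linear":[0.35,-0.03,0.64],"angular":[0,0,0.01],"claw":1}
    - {"linear":[0.35,-0.02,0.64],"angular":[0,0,0.01],"claw":1}
    - {"linear":[0.36,-0.03,0.63],"angular":[0,0,0.02],"claw":1}
    - {"linear":[0.35,-0.03,0.64],"angular":[0,0,0.01],"claw":1}
    - {"linear":[0.35,-0.03,0.64],"angular":[0,0,0.01],"claw":1}
    - {"linear":[0.36,-0.03,0.63],"angular":[0,0,0.01],"claw":1}
    - {"linear":[0,0,0],"angular":[0,0,0],"claw":1}
    - {"linear":[0,0,0],"angular":[0,0,0],"claw":1}
    - {"linear":[0,0,0],"angular":[0,0,0],"claw":1}

```text
t: 11.92
tcp_pos: [0.4825, -0.2449, 0.1265]
tcp_rot: [-180.0, 0.1, -161.9]
contact_force: [-0.4, -0.0, 0.2]
opening: 0.0874
```

Run:
```python
from h import *
import pickle
im=get_image("wrist"); save("wrist8.png",im["color"]); pickle.dump(im,open("wrist8.pkl","wb"))
o=sensors.observe(); print(o["t"],o["tcp_pos"],o["tcp_rot"],o["joints"].round(1),o["contact_force"])
R=Ro.from_euler("xyz",o["tcp_rot"],degrees=True); print("tool shift to grasp",(R.inv().apply(np.array([.4813,-.2454,.077])-o["tcp_pos"])/.02).round(3))
```

```text
11.9667 [ 0.48274421 -0.24508644  0.12672066] [-1.79961150e+02  9.10700324e-02 -1.61868345e+02] [ 28.7  23.9 -10.4 113.1   6.1  43.4 122.9] [ 0.71766583 -0.42596006  0.16925653]
tool shift to grasp [0.077 0.009 2.486]
```

View pics/wrist8.png

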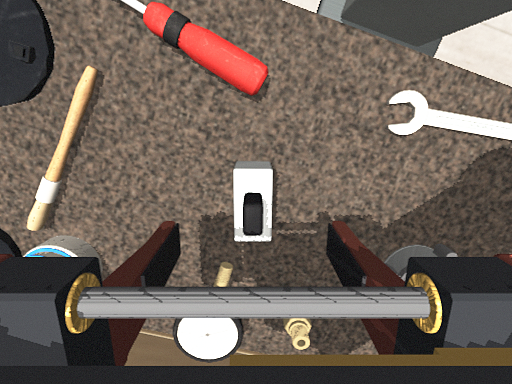

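step_arm:
  motion:
    - {"linear":[0.04,0,0.7],"angular":[0,0,0],"claw":1}
    - {"linear":[0.03,0,0.7],"angular":[0,0,0],"claw":1}
    - {"linear":[0,0,0.6],"angular":[0,0,0],"claw":1}
    - {"linear":[0,0,0.45],"angular":[0,0,0],"claw":1}
    - {"linear":[0,0,0],"angular":[0,0,0],"claw":1}
    - {"linear":[0,0,0],"angular":[0,0,0],"claw":1}

```text
t: 12.47
tcp_pos: [0.4802, -0.246, 0.0767]
tcp_rot: [180.0, -0.0, -161.9]
contact_force: [-0.7, 0.1, 0.1]
opening: 0.0876
```

step_arm:
  motion:
    - {"linear":[0,0,0],"angular":[0,0,0],"claw":-1}
    - {"linear":[0,0,0],"angular":[0,0,0],"claw":-1}
    - {"linear":[0,0,0],"angular":[0,0,0],"claw":-1}
    - {"linear":[0,0,0],"angular":[0,0,0],"claw":-1}
    - {"linear":[0,0,0],"angular":[0,0,0],"claw":-1}
    - {"linear":[0,0,0],"angular":[0,0,0],"claw":-1}
    - {"linear":[0,0,0],"angular":[0,0,0],"claw":-1}
    - {"linear":[0,0,0],"angular":[0,0,0],"claw":-1}
  force: 30

```text
t: 13.13
tcp_pos: [0.4801, -0.2462, 0.0769]
tcp_rot: [180.0, -0.0, -161.9]
contact_force: [0.2, 0.1, -0.4]
opening: 0.0379
```

Run:
```python
from h import *
o=sensors.observe(); print(o["t"],o["tcp_pos"],o["tcp_rot"],o["joints"].round(1),o["contact_force"],o["opening"])
```

```text
13.1333 [ 0.48007734 -0.2462467   0.07686408] [ 1.79999107e+02 -1.45579007e-03 -1.61946998e+02] [ 28.2  28.2  -9.6 114.8   7.4  37.5 121.9] [ 0.24000875  0.06327907 -0.44268392] 0.03791270626801469
```

step_arm:
  motion:
    - {"linear":[0,0,0],"angular":[0,0,0],"claw":-1}
    - {"linear":[0,0,0],"angular":[0,0,0],"claw":-1}
    - {"linear":[0,0,0],"angular":[0,0,0],"claw":-1}
    - {"linear":[0,0,0],"angular":[0,0,0],"claw":-1}
    - {"linear":[0,0,0],"angular":[0,0,0],"claw":-1}
    - {"linear":[0,0,0],"angular":[0,0,0],"claw":-1}
    - {"linear":[0,0,0],"angular":[0,0,0],"claw":-1}

```text
t: 13.72
tcp_pos: [0.4801, -0.2462, 0.0768]
tcp_rot: [180.0, 0.0, -161.9]
contact_force: [-0.4, -0.5, -0.8]
opening: 0.0138
```

Run:
```python
from h import *
o=sensors.observe(); print(o["t"],o["tcp_pos"],o["tcp_rot"],o["joints"].round(1),o["contact_force"],o["opening"])
```

```text
13.7167 [ 0.4801013  -0.24621345  0.076823  ] [ 1.79998586e+02  1.62477589e-04 -1.61942125e+02] [ 28.2  28.2  -9.6 114.8   7.4  37.5 121.9] [-0.44163535 -0.45260725 -0.79145727] 0.013833422962585237
```

Run:
```python
from h import *
rows,p,y=plan([.4801,-.2462,.167],198.06,[.4881,.0722,.150],168.9,n=18,claw=-1); print(p,y); show(rows)
```

```text
[0.48805206 0.07230277 0.15      ] 168.91000000000003
[{"linear":[-0.3,0.83,0.05],"angular":[0,0,0.32],"claw":-1},{"linear":[-0.27,0.85,0.04],"angular":[0,0,0.33],"claw":-1},{"linear":[-0.24,0.85,0.05],"angular":[0,0,0.32],"claw":-1},{"linear":[-0.23,0.85,0.05],"angular":[0,0,0.33],"claw":-1},{"linear":[-0.2,0.86,0.05],"angular":[0,0,0.32],"claw":-1},{"linear":[-0.17,0.87,0.04],"angular":[0,0,0.32],"claw":-1},{"linear":[-0.15,0.87,0.05],"angular":[0,0,0.33],"claw":-1},{"linear":[-0.13,0.88,0.05],"angular":[0,0,0.32],"claw":-1},{"linear":[-0.1,0.88,0.05],"angular":[0,0,0.33],"claw":-1},{"linear":[-0.07,0.88,0.04],"angular":[0,0,0.32],"claw":-1},{"linear":[-0.06,0.88,0.05],"angular":[0,0,0.32],"claw":-1},{"linear":[-0.02,0.89,0.05],"angular":[0,0,0.33],"claw":-1},{"linear":[0.0,0.88,0.04],"angular":[0,0,0.32],"claw":-1},{"linear":[0.02,0.89,0.05],"angular":[0,0,0.33],"claw":-1},{"linear":[0.05,0.88,0.05],"angular":[0,0,0.32],"claw":-1},{"linear":[0.07,0.88,0.05],"angular":[0,0,0.32],"claw":-1},{"linear":[0.1,0.88,0.04],"angular":[0,0,0.33],"claw":-1},{"linear":[0.13,0.88,0.05],"angular":[0,0,0.32],"claw":-1}]
```

step_arm:
  motion:
    - {"linear":[0,0,-0.5],"angular":[0,0,0],"claw":-1}
    - {"linear":[0,0,-1],"angular":[0,0,0],"claw":-1}
    - {"linear":[0,0,-1],"angular":[0,0,0],"claw":-1}
    - {"linear":[0,0,-1],"angular":[0,0,0],"claw":-1}
    - {"linear":[0,0,-1],"angular":[0,0,0],"claw":-1}

```text
t: 14.13
tcp_pos: [0.4797, -0.2461, 0.1681]
tcp_rot: [180.0, -0.0, -161.9]
contact_force: [0.4, -0.3, -2.0]
opening: 0.0138
```

step_arm:
  motion:
    - {"linear":[-0.3,0.83,0.05],"angular":[0,0,0.32],"claw":-1}
    - {"linear":[-0.27,0.85,0.04],"angular":[0,0,0.33],"claw":-1}
    - {"linear":[-0.24,0.85,0.05],"angular":[0,0,0.32],"claw":-1}
    - {"linear":[-0.23,0.85,0.05],"angular":[0,0,0.33],"claw":-1}
    - {"linear":[-0.2,0.86,0.05],"angular":[0,0,0.32],"claw":-1}
    - {"linear":[-0.17,0.87,0.04],"angular":[0,0,0.32],"claw":-1}
    - {"linear":[-0.15,0.87,0.05],"angular":[0,0,0.33],"claw":-1}
    - {"linear":[-0.13,0.88,0.05],"angular":[0,0,0.32],"claw":-1}
    - {"linear":[-0.1,0.88,0.05],"angular":[0,0,0.33],"claw":-1}
    - {"linear":[-0.07,0.88,0.04],"angular":[0,0,0.32],"claw":-1}
    - {"linear":[-0.06,0.88,0.05],"angular":[0,0,0.32],"claw":-1}
    - {"linear":[-0.02,0.89,0.05],"angular":[0,0,0.33],"claw":-1}
    - {"linear":[0,0.88,0.04],"angular":[0,0,0.32],"claw":-1}
    - {"linear":[0.02,0.89,0.05],"angular":[0,0,0.33],"claw":-1}
    - {"linear":[0.05,0.88,0.05],"angular":[0,0,0.32],"claw":-1}
    - {"linear":[0.07,0.88,0.05],"angular":[0,0,0.32],"claw":-1}
    - {"linear":[0.1,0.88,0.04],"angular":[0,0,0.33],"claw":-1}
    - {"linear":[0.13,0.88,0.05],"angular":[0,0,0.32],"claw":-1}
    - {"linear":[0,0,0],"angular":[0,0,0],"claw":-1}
    - {"linear":[0,0,0],"angular":[0,0,0],"claw":-1}

```text
t: 15.8
tcp_pos: [0.4878, 0.0731, 0.1502]
tcp_rot: [180.0, -0.0, 169.1]
contact_force: [-0.1, 0.4, -2.1]
opening: 0.0138
```

step_arm:
  motion:
    - {"linear":[0,0,0],"angular":[0,0,0],"claw":-1}
    - {"linear":[0,0,0],"angular":[0,0,0],"claw":-1}

```text
t: 15.97
tcp_pos: [0.488, 0.071, 0.15]
tcp_rot: [-180.0, -0.0, 168.8]
contact_force: [-0.1, -0.2, -1.2]
opening: 0.0139
```

Run:
```python
from h import *
import pickle
for n in ("wrist","scene"):
    im=get_image(n); save(n+"9.png",im["color"]); pickle.dump(im,open(n+"9.pkl","wb"))
o=sensors.observe(); print(o["t"],o["tcp_pos"],o["tcp_rot"],o["joints"].round(1),o["contact_force"],o["opening"])
S=im["color"]; save("scene9c.png",cv2.resize(S[140:270,170:350],None,fx=4,fy=4,interpolation=cv2.INTER_CUBIC))
```

```text
16.0667 [0.48808827 0.07117317 0.14992986] [-1.79979186e+02  1.88078561e-03  1.68818994e+02] [ -4.8  18.2 -12.7 118.2   5.7  44.2  57.8] [-0.08572799 -0.37593842 -2.44215323] 0.013847891620198952
```

View pics/wrist9.png

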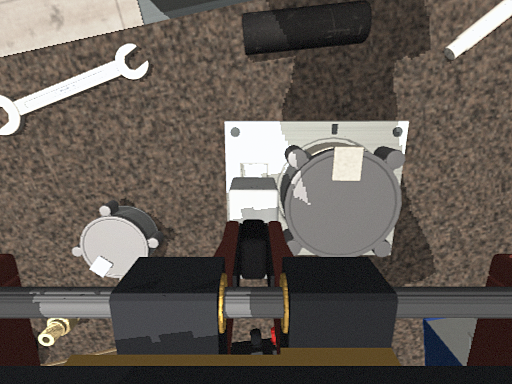

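View pics/scene9c.png

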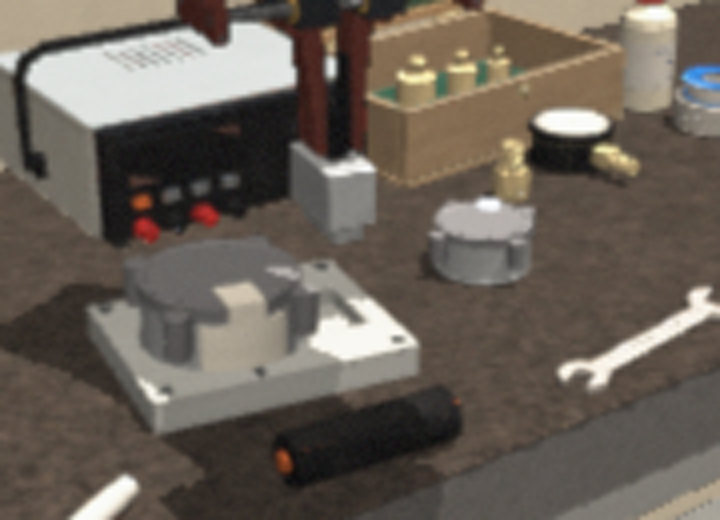

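Run:
```python
from h import *
import pickle
W=pickle.load(open("wrist9.pkl","rb"))
save("w9c.png",cv2.resize(W["color"][110:230,210:330],None,fx=5,fy=5,interpolation=cv2.INTER_CUBIC))
P=deproj(W); print(P[200,253].round(4),P[185,245].round(4),P[165,255].round(4))
```

```text
[0.4663 0.0758 0.121 ] [0.4596 0.072  0.1081] [0.4665 0.0775 0.0077]
```

View pics/w9c.png

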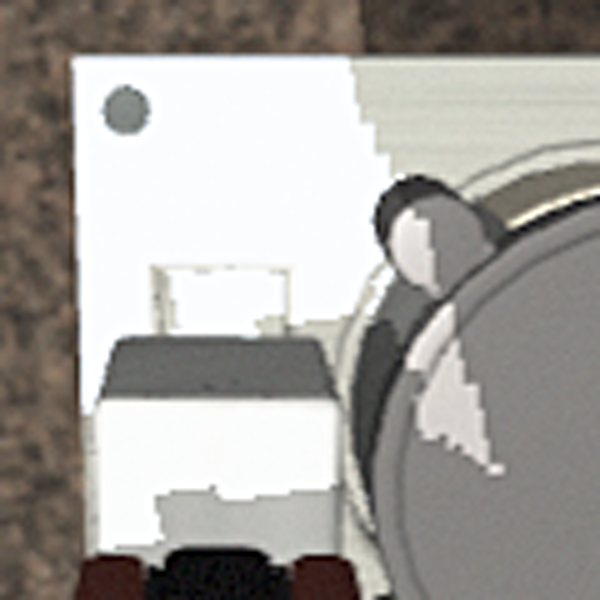

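Run:
```python
from h import *
import pickle
W=pickle.load(open("wrist9.pkl","rb"))
f=lambda u,v,z: onplane(W,210+u/5-.4,110+v/5-.4,z)[:2]
yaw=np.radians(-11.1);X=np.array([np.cos(yaw),np.sin(yaw)]);Y=np.array([-X[1],X[0]])
pk=np.array([.4895,.0719])
g=lambda q:(round(float((q-pk)@X)*1000,1),round(float((q-pk)@Y)*1000,1))
print("body top front",g(f(98,400,.120)),g(f(338,400,.120)),"expect x -30, y -15/15")
print("body low front",g(f(117,338,.084)),g(f(324,338,.084)))
print("pocket front",g(f(152,266,.02)),g(f(291,266,.02)),"expect -27,-12/12")
print("hole",g(f(127,110,.02)),"plate corner",g(f(72,57,.02)), "expect hole (-56,-16.5) corner (-65,-26)")
```

```text
body top front (-29.6, -14.6) (-29.6, 13.5) expect x -30, y -15/15
body low front (-28.9, -14.8) (-28.9, 14.3)
pocket front (-27.9, -12.7) (-27.9, 12.7) expect -27,-12/12
hole (-55.9, -16.8) plate corner (-65.0, -26.3) expect hole (-56,-16.5) corner (-65,-26)
```

step_arm:
  motion:
    - {"linear":[0.02,0.02,0.6],"angular":[0,0,0],"claw":-1}
    - {"linear":[0.015,0.01,0.6],"angular":[0,0,0],"claw":-1}
    - {"linear":[0,0,0.6],"angular":[0,0,0],"claw":-1}
    - {"linear":[0,0,0.5],"angular":[0,0,0],"claw":-1}
    - {"linear":[0,0,0],"angular":[0,0,0],"claw":-1}
    - {"linear":[0,0,0],"angular":[0,0,0],"claw":-1}
    - {"linear":[0,0,0],"angular":[0,0,0],"claw":-1}

```text
t: 16.65
tcp_pos: [0.4879, 0.0729, 0.1043]
tcp_rot: [180.0, 0.0, 168.9]
contact_force: [0.4, -0.3, -1.1]
opening: 0.0141
```

Run:
```python
from h import *
import pickle
im=get_image("wrist"); save("wrist10.png",im["color"]); pickle.dump(im,open("wrist10.pkl","wb"))
o=sensors.observe(); print(o["t"],o["tcp_pos"],o["tcp_rot"],o["contact_force"],o["opening"])
save("w10c.png",cv2.resize(im["color"][90:250,180:340],None,fx=3.75,fy=3.75,interpolation=cv2.INTER_CUBIC))
```

```text
16.7 [0.48804045 0.07299841 0.10445286] [1.79974845e+02 5.67457008e-02 1.68892944e+02] [ 0.00908779 -0.21325533 -1.19525106] 0.014000843484951819
```

View pics/w10c.png

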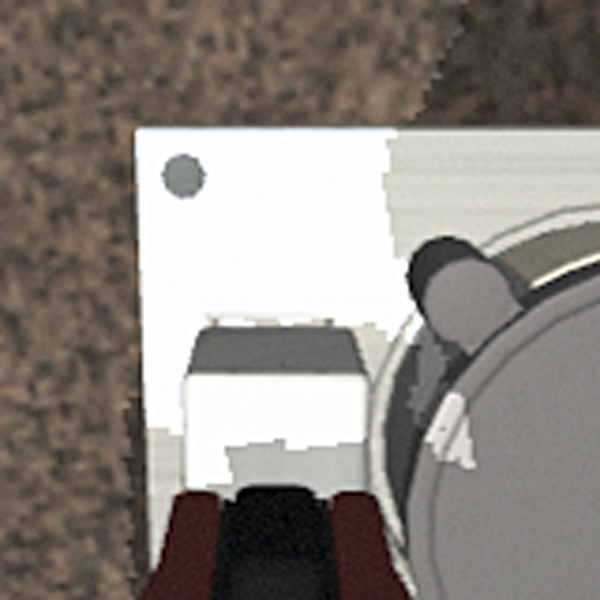

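Run:
```python
from h import *
import pickle
W=pickle.load(open("wrist10.pkl","rb"))
f=lambda u,v,z: onplane(W,180+u/3.75-.37,90+v/3.75-.37,z)[:2]
yaw=np.radians(-11.1);X=np.array([np.cos(yaw),np.sin(yaw)]);Y=np.array([-X[1],X[0]])
pk=np.array([.4895,.0719]); u0=.1044-.0768
g=lambda q:(round(float((q-pk)@X)*1000,1),round(float((q-pk)@Y)*1000,1))
print("body top front",g(f(186,374,u0+.047)),g(f(366,376,u0+.047)))
print("body low front",g(f(207,326,u0+.011)),g(f(354,329,u0+.011)))
print("pocket front",g(f(207,318,.02)),g(f(333,321,.02)),"hole",g(f(184,176,.02)),"corner",g(f(134,128,.02)))
```

```text
body top front (-30.3, -12.7) (-30.0, 15.3)
body low front (-29.9, -11.6) (-29.3, 15.9)
pocket front (-27.4, -12.8) (-26.7, 12.9) hole (-55.9, -16.9) corner (-65.1, -26.4)
```

step_arm:
  motion:
    - {"linear":[0,-0.065,0],"angular":[0,0,0],"claw":-1}
    - {"linear":[0,0,0.1],"angular":[0,0,0],"claw":-1}
    - {"linear":[0,0,0.1],"angular":[0,0,0],"claw":-1}
    - {"linear":[0,0,0.1],"angular":[0,0,0],"claw":-1}
    - {"linear":[0,0,0.1],"angular":[0,0,0],"claw":-1}
    - {"linear":[0,0,0.1],"angular":[0,0,0],"claw":-1}
    - {"linear":[0,0,0],"angular":[0,0,0],"claw":-1}

```text
t: 17.28
tcp_pos: [0.4869, 0.0717, 0.0934]
tcp_rot: [-180.0, -0.0, 168.9]
contact_force: [-1.1, 0.6, -2.4]
opening: 0.0139
```

Run:
```python
from h import *
o=sensors.observe(); print(o["t"],o["tcp_pos"],o["tcp_rot"],o["contact_force"],o["wrist_torque"],o["opening"])
```

```text
17.2833 [0.48694275 0.07167801 0.09335968] [-1.79983286e+02 -4.44326380e-02  1.68908880e+02] [-1.05650838  0.55813495 -2.37964606] [-0.01636627  0.02360588  0.00365433] 0.013892750565265394
```

step_arm:
  motion:
    - {"linear":[0,0,0.1],"angular":[0,0,0],"claw":-1}
    - {"linear":[0,0,0.1],"angular":[0,0,0],"claw":-1}
    - {"linear":[0,0,0.1],"angular":[0,0,0],"claw":-1}
    - {"linear":[0,0,0.05],"angular":[0,0,0],"claw":-1}
    - {"linear":[0,0,0.05],"angular":[0,0,0],"claw":-1}
    - {"linear":[0,0,0],"angular":[0,0,0],"claw":-1}

```text
t: 17.78
tcp_pos: [0.4873, 0.0717, 0.0859]
tcp_rot: [-180.0, -0.0, 168.9]
contact_force: [0.2, -0.2, -2.2]
opening: 0.0137
```

Run:
```python
from h import *
import pickle
im=get_image("wrist"); save("wrist11.png",im["color"]); pickle.dump(im,open("wrist11.pkl","wb"))
o=sensors.observe(); print(o["t"],o["tcp_pos"],o["tcp_rot"],o["contact_force"],o["wrist_torque"],o["opening"])
```

```text
17.8333 [0.48732194 0.07175035 0.08584448] [1.79996414e+02 4.94631122e-03 1.68905186e+02] [ 0.41877267  0.47151036 -2.3735567 ] [ 0.00570201 -0.00929302 -0.06531471] 0.013713149475720651
```

View pics/wrist11.png

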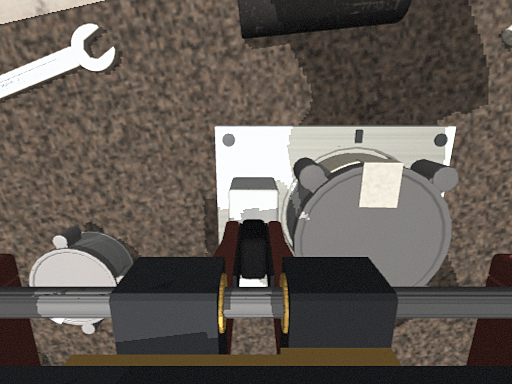

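step_arm:
  motion:
    - {"linear":[0,0,0.05],"angular":[0,0,0],"claw":-1}
    - {"linear":[0,0,0.05],"angular":[0,0,0],"claw":-1}
    - {"linear":[0,0,0],"angular":[0,0,0],"claw":-1}
    - {"linear":[0,0,0],"angular":[0,0,0],"claw":-1}

```text
t: 18.17
tcp_pos: [0.4874, 0.0718, 0.0857]
tcp_rot: [-180.0, 0.0, 168.9]
contact_force: [-7.2, -2.2, 22.7]
opening: 0.0137
```

Run:
```python
from h import *
o=sensors.observe(); print(o["t"],o["tcp_pos"],o["tcp_rot"],o["contact_force"],o["wrist_torque"],o["opening"])
```

```text
18.1667 [0.48744564 0.07178693 0.08572547] [-1.79982153e+02  3.34962453e-02  1.68895498e+02] [-7.20073277 -2.19287768 22.73990081] [-0.32925271  1.71838667  0.03365306] 0.013654820103982774
```

step_arm:
  motion:
    - {"linear":[0,0,-0.06],"angular":[0,0,0],"claw":-1}
    - {"linear":[0,0,0],"angular":[0,0,0],"claw":-0.3}
    - {"linear":[0,0,0],"angular":[0,0,0],"claw":-0.3}
    - {"linear":[0,0,0],"angular":[0,0,0],"claw":-0.3}
    - {"linear":[0,0,0],"angular":[0,0,0],"claw":-0.3}
    - {"linear":[0,0,0],"angular":[0,0,0],"claw":-0.3}

```text
t: 18.67
tcp_pos: [0.4873, 0.0717, 0.0849]
tcp_rot: [-180.0, -0.0, 168.9]
contact_force: [-0.7, -0.1, -1.0]
opening: 0.0303
```

Run:
```python
from h import *
o=sensors.observe(); print(o["t"],o["tcp_pos"],o["tcp_rot"],o["contact_force"],o["wrist_torque"],o["opening"])
```

```text
18.6667 [0.48726657 0.07171853 0.08489194] [-1.79999058e+02 -9.56807471e-03  1.68906773e+02] [-0.65195447 -0.08895694 -1.02542894] [ 0.01739014  0.01149929 -0.02826139] 0.03029242281157343
```

Released. Rise straight up, then look.

step_arm:
  motion:
    - {"linear":[0,0,-0.5],"angular":[0,0,0],"claw":-0.3}
    - {"linear":[0,0,-0.8],"angular":[0,0,0],"claw":-0.3}
    - {"linear":[0,0,-1],"angular":[0,0,0],"claw":-0.3}
    - {"linear":[0,0,-1],"angular":[0,0,0],"claw":-0.3}
    - {"linear":[-0.6,0,-0.8],"angular":[0,0,0],"claw":-0.3}
    - {"linear":[-0.8,0,-0.6],"angular":[0,0,0],"claw":-0.3}
    - {"linear":[-0.8,0,-0.6],"angular":[0,0,0],"claw":-0.3}
    - {"linear":[0,0,0],"angular":[0,0,0],"claw":-0.3}
    - {"linear":[0,0,0],"angular":[0,0,0],"claw":-0.3}

```text
t: 19.42
tcp_pos: [0.5309, 0.0632, 0.1917]
tcp_rot: [180.0, 0.1, 168.9]
contact_force: [-0.5, 0.2, -0.6]
opening: 0.0309
```

Run:
```python
from h import *
import pickle
for n in ("wrist","scene"):
    im=get_image(n); save(n+"12.png",im["color"]); pickle.dump(im,open(n+"12.pkl","wb"))
    if n=="wrist": P=deproj(im); W=im
o=sensors.observe(); print(o["t"],o["tcp_pos"],o["tcp_rot"],o["contact_force"])
save("scene12c.png",cv2.resize(im["color"][140:270,170:350],None,fx=4,fy=4,interpolation=cv2.INTER_CUBIC))
save("w12c.png",cv2.resize(W["color"][60:260,170:370],None,fx=3,fy=3,interpolation=cv2.INTER_CUBIC))
```

```text
19.5167 [0.52908338 0.06334765 0.19038217] [-1.79968763e+02 -1.01411876e-01  1.68924904e+02] [-1.28434499  0.43459904 -0.25004958]
```

View pics/wrist12.png

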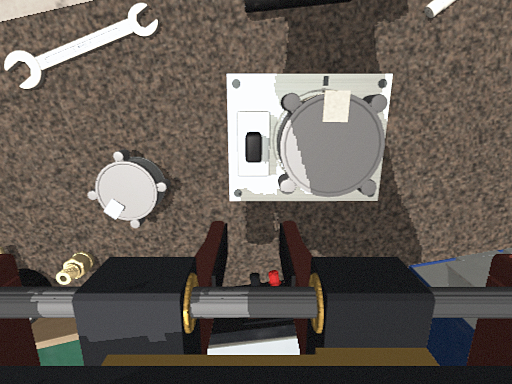

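View pics/w12c.png

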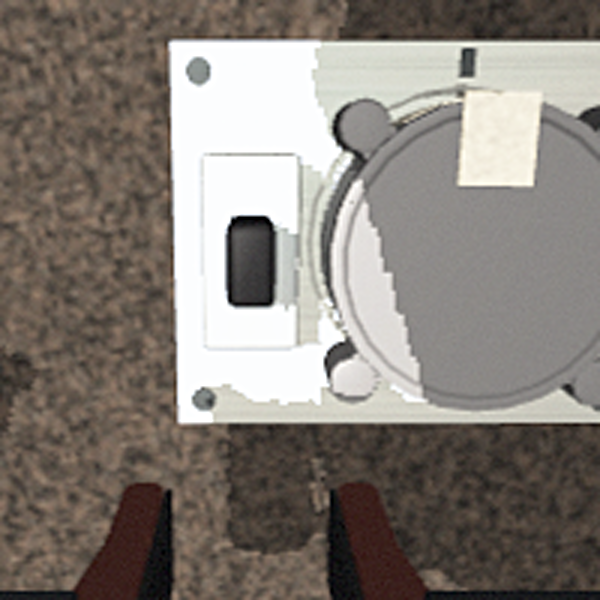

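View pics/scene12c.png

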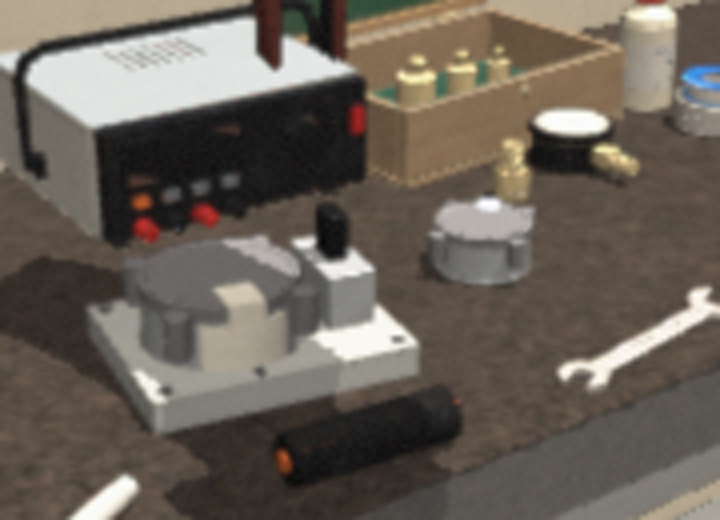

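Run:
```python
from h import *
import pickle
W=pickle.load(open("wrist12.pkl","rb")); P=deproj(W)
f=lambda u,v,z: onplane(W,170+u/3-.33,60+v/3-.33,z)[:2]
yaw=np.radians(-11.1);X=np.array([np.cos(yaw),np.sin(yaw)]);Y=np.array([-X[1],X[0]])
O=np.array([.5034,.141]); pk=np.array([.4895,.0719])
loc=lambda q,o:((q-o)@X*1000,(q-o)@Y*1000)
b=[f(*q,.056) for q in [(204,153),(300,154),(204,348),(298,349)]]
t=[f(*q,.086) for q in [(231,216),(275,216),(229,305),(274,306)]]
for n,c in(("body",b),("tab",t)): print(n,"vs pocket",np.round(loc(np.mean(c,0),pk),1),"L",np.linalg.norm(c[2]+c[3]-c[0]-c[1])/2,"W",np.linalg.norm(c[1]+c[3]-c[0]-c[2])/2)
L=[onplane(W,u,v,.056)[:2] for u,v in [(291,102.5),(379,102.5),(288,185),(368,187)]]; c=np.mean(L,0); print("tin c",loc(c,O))
a=[]
for l in L: d=l-c; a.append((np.degrees(np.arctan2(d@Y,d@X))-45)%90); 
a=[(x+45)%90-45 for x in a]; print("tin yaw err in holder deg",np.round(a,1))
hs=[f(199,70,.02),f(204,399,.02)]; print("holes",[loc(h,O) for h in hs])
for n,(u,v) in {"bodytop":(245,120),"bodytop2":(262,165),"tab":(254,148),"plate":(235,150),"plate2":(260,90),"tin":(340,150),"tin2":(310,170)}.items(): print(n,np.median(P[v-1:v+2,u-1:u+2,2]).round(4))
```

```text
body vs pocket [-0.3  0.4] L 0.059157416083596634 W 0.02903048149586414
tab vs pocket [-1.7  0.5] L 0.024289215023826118 W 0.01213309398421982
tin c (np.float64(0.7240790975197465), np.float64(1.3955825726356512))
tin yaw err in holder deg [ 0.3 -0.9 -1.2 -1. ]
holes [(np.float64(-56.442271825284216), np.float64(-87.31436274700776)), (np.float64(55.621586550639826), np.float64(-87.2426912983445))]
bodytop 0.0558
bodytop2 0.0556
tab 0.0856
plate 0.0198
plate2 0.0199
tin 0.0559
tin2 0.0561
```

Run:
```python
from h import *
Ps=[]
for k in range(2):
    im=get_image("wrist"); Ps.append(deproj(im))
P=np.median(Ps,0)
def fit(m,n):
    q=P[m]; A=np.c_[q[:,:2]-q[:,:2].mean(0),np.ones(len(q))]; s=np.linalg.lstsq(A,q[:,2],rcond=None)[0]; print(n,len(q),"z",s[2].round(4),"tilt rad",s[:2].round(3))
m=np.zeros(P.shape[:2],bool); m[114:174,240:267]=1
fit(m&(abs(P[...,2]-.056)<.006),"keeper body top")
m=np.zeros(P.shape[:2],bool); m[76:190,230:380]=1
fit(m&(abs(P[...,2]-.02)<.004),"plate"); fit(m&(abs(P[...,2]-.057)<.004)&(P[...,1]>.095),"tin lid")
c=im["color"]; g=cv2.cvtColor(c,cv2.COLOR_BGR2GRAY)[125:170,240:270]; mm=(g<75).astype(np.uint8)
cn=max(cv2.findContours(mm,0,2)[0],key=cv2.contourArea); print(cv2.boundingRect(cn),cv2.minAreaRect(cn))
(u,v),_,_=cv2.minAreaRect(cn); yaw=np.radians(-11.1);X=np.array([np.cos(yaw),np.sin(yaw)]);Y=np.array([-X[1],X[0]])
q=onplane(im,u+240,v+125,.086)[:2]-[.4895,.0719]; print("tab centre",q@X,q@Y)
o=sensors.observe(); print(o["t"],o["joint_vel"].round(2))
```

```text
keeper body top 1103 z 0.0556 tilt rad [ 0.001 -0.001]
plate 5450 z 0.0196 tilt rad [-0.002 -0.001]
tin lid 8520 z 0.0564 tilt rad [-0.014  0.002]
(6, 10, 16, 30) ((13.5, 24.5), (29.0, 15.0), 90.0)
tab centre -0.0019861611322819672 -9.799338509375609e-05
19.6167 [-0.08  0.02  0.08 -0.28  0.09  0.09 -0.03]
```

Run:
```python
from h import *
print(ticket.hand_in()); print(sensors.observe()["t"])
```

```text
the job is handed in; nothing more can be done
None
the job is handed in; nothing more can be done
```

I handed the job in at about 19.6 s of the 64 s allowed. The label faces the front mark and the keeper is pressed home in the pocket. The hand-in gave no verdict.

**Tin:** I rolled it about 143° counter-clockwise with the closed fingertips behind one lobe, without lifting it. The last check put it within about 1° of facing the mark. Its centre is about 1.5 mm off the well's axis, within the 2 mm play. The lid is level to within about 0.014 rad.

**Keeper:** I gripped it by its tab, turned it to match the holder, lowered it into the pocket and pressed it with about 23 N. The shoulder stopped at the height expected for a full seat. After release, its body top was level and 36.0 mm above the plate, which is fully seated. Its centre was within about 0.5 mm of the pocket's centre.

**One disagreement:** the grip tab looked 1.4–2 mm further forward than the body in the last wrist picture. Since the body top measured flat to about 0.001 rad, I took this as the visible side of the tab shifting its outline rather than a tilt.

**Other things on the table:** I touched none of them, and they looked to be in place in the last pictures; I did not measure their positions. The gripper was clear of everything at hand-in.

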